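# Tip a tray of fossil casts into the red tote and park it on the lab jack

## Robot

A 6-joint arm with a two-finger parallel gripper is mounted at the origin on the work surface. World frame = base frame: x ahead of the robot, y to its left, z up, the work surface at z = 0. Lengths are in m, angles in rad, forces in N, time in s.
With the tool pointing down it reaches from about 0.25 to 0.85 m from the base axis. Payload 12.5 kg.
Tool frame: the origin (TCP) lies between the finger pads; the fingertips stand 11 mm ahead of it and the grasp point (between the pads) lies 8 mm behind it; z points along the fingers, y is the line along which they close (so a half turn about z gives the same grasp; the last joint's range is limited). The gripper opens to 93 mm and grips with 3 to 60 N. Pads are 15 mm wide; open, the fingers measure 128 mm over their backs; the gripper's body (75 mm by 188 mm) begins 65 mm behind the grasp point.
Start: joints at [-1.37, 0.351, 1.652, -0, 1.139, -0.085], TCP at [0.155, -0.528, 0.23] pointing down, gripper open.
Joint ranges: [-2.75, 2.75], [-0.79, 2.1], [0.01, 2.65], [-1.57, 4.71], [0.07, 3.14], [-2.87, 2.87]. Speed limits (rad/s): [2.22, 2.22, 2.79, 3.14, 3.14, 3.14].

## Interface

Orientations are given as a unit quaternion [x, y, z, w].
In Python, from plant import r gives the robot as it stands.
- The arm moves only by the shell command python3 -m pendant 'ROWS'. ROWS is JSON, one flat list of numbers, 7 for each row, row after row: the shift along the tool's x, y, z in m, then the turn, a rotation vector about the tool's x, y, z in units of 5 degrees (1.0 is 5 degrees), then the finger opening in m, from 0 to 0.093. A call has exactly 10 rows; each row is the pose to reach, as a shift and turn from the pose commanded when the call began, along the tool's axes at that moment; what a row does not reach only later rows make up. A row lasts 1/12 s, in which the tool goes at most 41.7 mm and 7.16 degrees, less where a joint would pass 70% of its speed; a pose out of reach is approached as far as the arm can. A call with a gripper value outside its range is refused whole. The fingers move at their own pace and stop on an object; the grip force is fixed at half the most. Time passes only in rows, so rows that repeat a pose let the fingers close, or fill a call up. It gives the time, the measured TCP pose, the force, the opening and the grip force at its end, in the units of the state.
- r.get_state(): the state, without advancing time (a new reading comes with each control period).
- r.capture(name): name is "scene" or "top" or "wrist"; returns the picture (400x640x3 uint8, blue, green, red); there is no depth.
- r.calibration(name): a dict with "fx", "fy", "cx", "cy" (pixels), "k1" (the pictures are not rectified: a ray, as slopes to the right and down, at radius r is drawn at 1 + k1 r^2 times it, then the intrinsics apply), "extrinsics" (4x4, takes a point from world to camera coordinates). Camera axes: x right, y down, z forward; pixel columns grow to the right and rows downward; lengths in m; the calibration is good to about 2 mm. A picture is of the moment at which its call begins: read the wrist's pose just before it. calibration takes no time and is no camera call; for the wrist camera it gives the pose at the moment of the call.
- r.sign_off(): hands the job in; it is judged then, once.
Trained networks look in the newest picture that a camera, given by its name, has taken for a name from the list of things; names that differ only in an ending like _2 or _b are one class to them, and where a whole thing is asked for, a point or a joint stands for the part that bears it (a point fixed in the world has none). Each returns a list of dicts, best first, with "p" (0 to 1); they miss things now and then, are a little off and sometimes report something else, mostly with a low value. They report only what shows in the picture. A call takes as long as a camera call. They do not tell look-alikes from the thing itself.
- r.boxes_of(camera, query): "centre" ([x, y, z] in m, in world coordinates, good to about 4 mm: the middle of the surface that is visible of it).
- r.tip_of(camera, query): "centre" ([x, y, z] in m, in world coordinates, good to about 4 mm: a listed point, or the origin of a listed thing).
The state is a dict: "clock": time; "joint_pos": joint angles; "dq": joint speeds; "joint_efforts": joint torques, N m; "ee_pos": TCP position; "eef_rot": TCP orientation; "ft_force": force on the tool from outside, world axes, zero at the start; "ft_torque": the same for the moment, N m; "grip_width": opening from 0.0 (shut) to 1.0 (fully open); "grip_force": force on a finger pad.
Only numpy, scipy, OpenCV 4.12 (cv2) and the standard library are available. Lean on these libraries where they do the work, as an engineer would, in place of code of your own. Each camera call takes 0.05 s, during which the arm holds its last target. There are 200 camera calls.

## Task

Slide the blue scoop tray of three fossil casts out from under the wooden riser, lift it with all the casts aboard, and tip them out, from low over the rim, into the red tote. Then set the empty tray down gently on the lab jack, centred and square on its sprung pad, and let go. Do not shove the tote, and leave the other things where they stand.

Things in the scene. Friction and masses are not known exactly. Their poses are not given: they have to be found in the camera images.
- tray: Blue loose scoop tray, 200 mm (x) by 140 mm (y), about 0.35 kg, on the table, partly under the riser; its -x end, open without a lip, is the pouring end and sticks out 65 to 90 mm. Origin: centre of its underside, z up. Floor 5 mm thick. Side walls (centred at y = +-66 mm) and back wall (x = +96 mm) are 8 mm thick, 40 mm high. A side wall can be pinched near the open end.
- tray_bar (a point): Centre of the crossbar of the tray's rigid black arched handle, 90 mm above the tray's underside at x = y = 0; axes as the tray's. Bar 14 mm thick (x), 28 mm high (76 to 104 mm), 124 mm long (y), between uprights 24 mm (x) by 8 mm on the side walls. At the start the riser's plate covers it from above.
- tray_mouth (a point): Middle of the open pouring edge of the tray's floor (tray x = -100 mm, y = 0), on the floor's upper face 5 mm above the underside. Axes as the tray's. Friction is hidden: the casts begin to slide at about 25 to 40 degrees of tip; tip further to be sure, and check that all are out.
- riser: Fixed wooden riser shelf: plate 200 mm (x) by 360 mm (y), 15 mm thick, its underside 125 mm and its top 140 mm above the table, on two side panels 15 mm thick at y = +-172 mm, open to front and back. Origin on the table under its centre; its front edge is at its x = -100 mm.
- tote: Red open tote, 220 mm (x) by 210 mm (y) and 85 mm high, walls and floor 6 mm thick, loose, about 1 kg. Origin: centre of its underside. It stands left or right of the tray, opposite the jack.
- ammonite: Terracotta disc-shaped fossil cast, 58 mm across, 22 mm thick, about 0.1 kg, lying flat in the tray. Origin: centre of its underside.
- vertebra: Off-white spool-shaped fossil cast, 46 mm across, 40 mm high, about 0.1 kg, standing in the tray. Origin: centre of its underside.
- rock: Grey rounded block of matrix rock, 48 x 40 x 34 mm, about 0.13 kg, in the tray. Origin: centre of its underside.
- jack: Fixed metal lab jack, left or right of the tray, opposite the tote. Origin: on the table under its centre. Its flat level pad, 180 mm (x) by 150 mm (y), lies centred over the origin. How high it was left cranked is not reported: the top of the pad is somewhere from 40 to 100 mm above the table.
- jack_pad (a joint): How far the jack's sprung aluminium pad is pushed down, in m: 0 when free, 0.015 at its stop. The spring gives about 1.5 N per mm; the empty tray alone sinks it by about 2 to 3 mm. It says nothing of the height of the jack. Pushed or struck down more than 8 mm it is not gentle.
- jar: Bystander: amber jar, 48 mm across, 75 mm high, standing on the riser. Origin: centre of its underside.
- slide_box: Bystander: flat green box, 90 x 170 x 35 mm, lying on the riser. Origin: centre of its underside.
Things that resemble listed ones, but are neither listed nor needed, are in the scene too. There is more than one size of the tray; the one meant has the size given above. There is more than one size of the jack; the job needs the larger.

How it is judged:
On the way, in this order (a step that is already met when the one before it is completed fails the run):
1. the tray is lifted more than 60 mm off the table with all three casts in it (height (world z) of tray above 0.06 m and x of ammonite in the frame of tray between -0.11 and 0.11 m and y of ammonite in the frame of tray between -0.07 and 0.07 m and z of each of ammonite, vertebra, rock in the frame of tray below 0.075 m and x of vertebra in the frame of tray between -0.11 and 0.11 m and y of vertebra in the frame of tray between -0.07 and 0.07 m and x of rock in the frame of tray between -0.11 and 0.11 m and y of rock in the frame of tray between -0.07 and 0.07 m), for 0.2 s.
2. all three casts lie inside the tote (x of ammonite in the frame of tote between -0.11 and 0.11 m and y of ammonite in the frame of tote between -0.105 and 0.105 m and z of each of ammonite, vertebra, rock in the frame of tote below 0.08 m and x of vertebra in the frame of tote between -0.11 and 0.11 m and y of vertebra in the frame of tote between -0.105 and 0.105 m and x of rock in the frame of tote between -0.11 and 0.11 m and y of rock in the frame of tote between -0.105 and 0.105 m), for 0.2 s.
At the end, for the whole second after the job is handed in: All three casts lie inside the tote, below its rim; the tray stands level (0.06 rad) on the pad of the lab jack, centred within 25 mm and square within 0.2 rad, either way round, the tote stands upright, and all of them are at rest (slower than 0.03 m/s) (all of step 2 and linear speed of each of ammonite, vertebra, rock, tray, tote below 0.03 m/s and horizontal distance between tray and jack below 0.025 m and angle between the x axis of tray and the x axis of jack, either way round below 0.2 rad and contact force between tray and jack above 1.5 N and angle between each of tray, tote's own z axis and vertical below 0.06 rad); the robot touches nothing.
It fails at once if a bystander (jar or green box) shoved more than 30 mm or tipped over (distance of any of jar, slide_box from where it was at the start of the episode above 0.03 m or angle between any of jar, slide_box's own z axis and vertical above 0.35 rad).
It fails at once if the tray dropped or pressed hard on the jack (its pad pushed down more than 8 mm) (value of joint jack_pad above 0.008 m).
It fails at once if the tote shoved more than 40 mm (distance of tote from where it was at the start of the episode above 0.04 m).
It fails at once if a cast dropped from high up (faster than 2.3 m/s) (linear speed of any of ammonite, vertebra, rock above 2.3 m/s).
It also fails if it takes over 69 s, if anything falls off the work surface, if the arm or the gripper's body presses on something with over 40 N, if the wrist force passes 120 N, or if a joint passes its speed limit or range.

## Working session

There is one attempt and no reset: what is moved stays moved. The work goes in short steps, Python scripts to look and compute and a shell command to move; the robot and the scene stay as the last step left them, time stands still between calls to the robot, and variables do not carry over. Pictures are saved under pics/ and viewed, at most 11 in all, crops included, and the job is handed in when it is done.

```bash
ls; mkdir -p pics
python3 - <<'E'
from plant import r
import cv2,numpy as np
np.set_printoptions(precision=3,suppress=True)
a=r.capture("scene");b=r.capture("top")
cv2.imwrite("pics/s0.png",a);cv2.imwrite("pics/t0.png",b)
for q in ["tray","tray_bar","tray_mouth","riser","tote","ammonite","vertebra","rock","jack","jar","slide_box"]:
  for c in ["scene","top"]:
    print(q,c,[(np.round(d["centre"],3).tolist(),round(d["p"],2)) for d in r.tip_of(c,q)][:4])
for c in ["scene","top"]:
  print("boxjack",c,[(np.round(d["centre"],3).tolist(),round(d["p"],2)) for d in r.boxes_of(c,"jack")][:4])
s=r.get_state();print(s)
for c in ["scene","top","wrist"]: print(r.calibration(c))
E
```

```text
pics
tray scene [([0.7, -0.054, -0.002], 0.72), ([0.798, 0.319, -0.006], 0.56)]
tray top [([0.703, -0.059, 0.002], 0.76), ([0.794, 0.323, -0.003], 0.56)]
tray_bar scene [([0.699, -0.054, 0.094], 0.7), ([0.796, 0.32, 0.068], 0.62)]
tray_bar top [([0.801, 0.319, 0.068], 0.98), ([0.701, -0.052, 0.089], 0.86)]
tray_mouth scene [([0.603, -0.053, 0.006], 0.94), ([0.867, 0.34, 0.003], 0.83)]
tray_mouth top [([0.603, -0.056, 0.01], 0.95), ([0.867, 0.346, 0.004], 0.61), ([0.429, 0.329, 0.004], 0.57), ([0.701, -0.059, 0.0], 0.33)]
riser scene [([0.782, -0.033, 0.004], 0.55), ([0.6, -0.054, 0.007], 0.4)]
riser top [([0.782, -0.029, 0.002], 0.68)]
tote scene [([0.444, -0.316, -0.002], 0.82), ([0.602, -0.054, 0.008], 0.3)]
tote top [([0.45, -0.318, 0.0], 0.57)]
ammonite scene [([0.667, -0.054, 0.004], 0.61)]
ammonite top [([0.665, -0.05, 0.005], 0.52), ([0.701, -0.053, 0.091], 0.4)]
vertebra scene [([0.664, -0.053, 0.007], 0.33)]
vertebra top []
rock scene [([0.6, -0.053, 0.008], 0.18)]
rock top []
jack scene [([0.432, 0.336, 0.001], 0.86)]
jack top [([0.425, 0.336, 0.001], 0.6), ([0.212, 0.391, 
[... 1135 characters left out ...]
[ 0.013,  0.303, -0.953,  1.036],
       [ 0.   ,  0.   ,  0.   ,  1.   ]])}
{'fx': 441.14618516760635, 'fy': 441.14618516760635, 'cx': 315.7622949792466, 'cy': 197.39390281442755, 'k1': -0.03092902553754985, 'extrinsics': array([[-0.029, -1.   , -0.003,  0.045],
       [-0.998,  0.029, -0.055,  0.497],
       [ 0.055,  0.002, -0.998,  1.347],
       [ 0.   ,  0.   ,  0.   ,  1.   ]])}
{'fx': 329.2189174095137, 'fy': 329.2189174095137, 'cx': 323.14281509561545, 'cy': 203.09567131365594, 'k1': 0.0018452187407732355, 'extrinsics': array([[ 0.282, -0.959,  0.001, -0.55 ],
       [-0.918, -0.27 ,  0.29 , -0.033],
       [-0.278, -0.083, -0.957,  0.391],
       [ 0.   ,  0.   ,  0.   ,  1.   ]])}
```

View pics/s0.png

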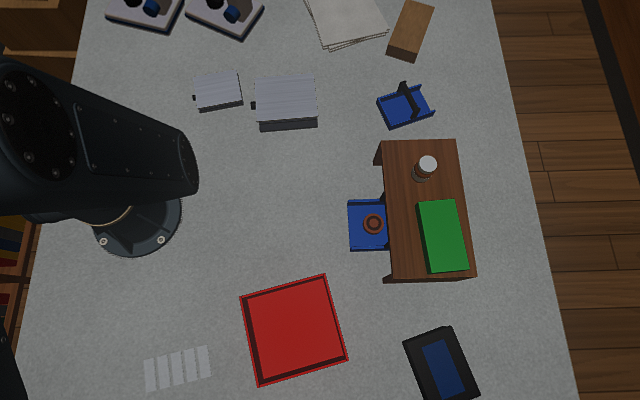

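View pics/t0.png

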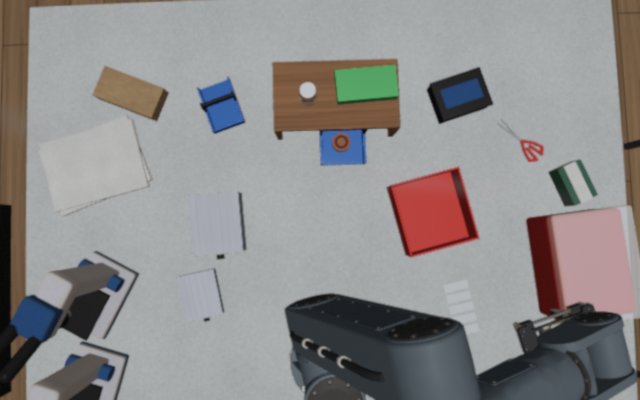

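Scene picture: trays are the large one under the riser at (368,225) and a small one at (405,105). The jacks are a large one at (285,98) and a small one at (218,90). The red tote is at (293,330); in the top picture a pink bin also shows at (580,262). By the sizes given, I choose the riser tray, the jack at (285,98) and the red tote, and check them in a crop.

```bash
cat > h.py <<'E'
from plant import r
import cv2,numpy as np
from scipy.spatial.transform import Rotation as R
np.set_printoptions(precision=4,suppress=True)
def ray(cal,uv):
    p=np.array([(uv[0]-cal["cx"])/cal["fx"],(uv[1]-cal["cy"])/cal["fy"]]);q=p.copy()
    for _ in range(10): q=p/(1+cal["k1"]*(q@q))
    E=cal["extrinsics"];Rm=E[:3,:3];return -Rm.T@E[:3,3],Rm.T@np.r_[q,1]
def atz(cal,uv,z):
    o,d=ray(cal,uv);return o+d*(z-o[2])/d[2]
def proj(cal,P):
    E=cal["extrinsics"];c=E[:3,:3]@np.asarray(P)+E[:3,3];q=c[:2]/c[2];q=q*(1+cal["k1"]*(q@q))
    return np.array([q[0]*cal["fx"]+cal["cx"],q[1]*cal["fy"]+cal["cy"]])
def tri(obs):
    A=np.zeros((3,3));b=np.zeros(3)
    for cal,uv in obs:
        o,d=ray(cal,uv);d/=np.linalg.norm(d);M=np.eye(3)-np.outer(d,d);A+=M;b+=M@o
    return np.linalg.solve(A,b)
def down(yaw): # tool x at yaw (deg), z down
    return R.from_euler('z',yaw,degrees=True)*R.from_euler('x',180,degrees=True)
def delta(pos,rot,s=None):
    s=s or r.get_state();q=R.from_quat(s["eef_rot"])
    print("shift",q.inv().apply(np.asarray(pos)-s["ee_pos"]).round(4),"turn",np.degrees((q.inv()*rot).as_rotvec()).round(3)/5)
def find(c,q,f="tip_of"):
    return [(np.round(d["centre"],3).tolist(),round(d["p"],2)) for d in getattr(r,f)(c,q)][:3]
E
python3 - <<'E'
from h import *
a=cv2.imread("pics/s0.png");b=cv2.imread("pics/t0.png")
cs=r.calibration("scene");ct=r.calibration("top")
def quad(im,lo,hi,roi):
    h=cv2.cvtColor(im,cv2.COLOR_BGR2HSV);m=cv2.inRange(h,lo,hi);z=np.zeros_like(m);x0,y0,x1,y1=roi;z[y0:y1,x0:x1]=m[y0:y1,x0:x1]
    c=max(cv2.findContours(z,cv2.RETR_EXTERNAL,cv2.CHAIN_APPROX_NONE)[0],key=cv2.contourArea)
    return cv2.boxPoints(cv2.minAreaRect(c))
# tote rim
for n,im,cal,roi in(("s",a,cs,(220,260,360,395)),("t",b,ct,(380,160,490,260))):
    for lo,hi in(((0,120,60),(8,255,255)),):
        q=quad(im,lo,hi,roi);P=np.array([atz(cal,u,.085) for u in q]);print("tote",n,P.mean(0),[P[i,:2].round(3).tolist() for i in range(4)])
# tray exposed blue at wall-top height
for n,im,cal,roi in(("s",a,cs,(335,190,392,260)),("t",b,ct,(310,125,375,175))):
    q=quad(im,(100,120,40),(130,255,255),roi);print("tray",n,[atz(cal,u,.04)[:2].round(3).tolist() for u in q],[atz(cal,u,.0)[:2].round(3).tolist() for u in q])
# jack pad by brightness
c1=cv2.resize(a[60:140,180:440],None,fx=3,fy=3,interpolation=cv2.INTER_CUBIC)
c2=cv2.resize(b[180:330,170:260],None,fx=3,fy=3)
c3=cv2.resize(b[110:180,300:390],None,fx=4,fy=4)
o=np.zeros((600,800,3),np.uint8);o[:240,:780]=c1;o2=cv2.resize(c2,(210,350));o[245:595,:210]=o2;o[245:525,220:580]=c3
cv2.imwrite("pics/c0.png",o)
E
```

```text
tote s [ 0.4403 -0.3178  0.085 ] [[0.298, -0.243], [0.526, -0.189], [0.575, -0.397], [0.362, -0.443]]
tote t [ 0.442  -0.3095  0.085 ] [[0.521, -0.179], [0.573, -0.391], [0.363, -0.44], [0.312, -0.229]]
tray s [[0.596, 0.012], [0.703, 0.017], [0.7, -0.131], [0.597, -0.134]] [[0.6, 0.024], [0.712, 0.029], [0.708, -0.125], [0.601, -0.128]]
tray t [[0.702, 0.012], [0.698, -0.125], [0.597, -0.121], [0.601, 0.015]] [[0.711, 0.012], [0.707, -0.13], [0.602, -0.126], [0.606, 0.015]]
```

View pics/c0.png

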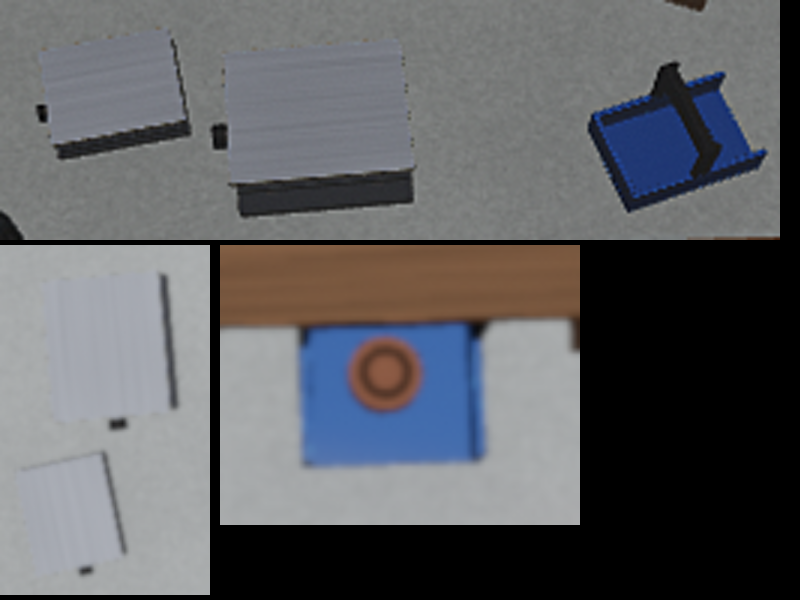

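The crop confirms that the riser tray is the big one and holds the ammonite, and that the larger jack is the one at scene (285,98). I'll triangulate the pad and go above the −y wall.

Run:
```python
from h import *
cs=r.calibration("scene");ct=r.calibration("top")
S=[(314.3,74),(317.7,116),(256.7,121.3),(255,78.3)];T=[(239.4-48,195.9),(239.4,191.6),(244.6,249.4),(193.6,255.9)]
P=np.array([tri([(cs,s),(ct,t)]) for s,t in zip(S,T)]);print(P,P.mean(0))
e=P[0]-P[3]+P[1]-P[2];print("yaw",np.degrees(np.arctan2(e[1],e[0])))
delta([.618,-.1215,.17],down(-2))
```

```text
[[0.5133 0.3972 0.0813]
 [0.5204 0.2553 0.0805]
 [0.3481 0.2427 0.0825]
 [0.3349 0.3971 0.0678]] [0.4292 0.3231 0.078 ]
yaw 2.0979516532269815
shift [ 0.5587 -0.2592  0.0596] turn [0.0008 0.0002 3.6754]
```

```bash
python3 -m pendant '[0.035,-0.016,0,0,0,0,0.05,0.07,-0.032,0,0,0,0.5,0.05,0.105,-0.049,0,0,0,0.9,0.05,0.14,-0.065,0,0,0,1.2,0.05,0.175,-0.081,0,0,0,1.5,0.05,0.21,-0.097,0.0,0,0,1.8,0.05,0.245,-0.114,0,0,0,2.1,0.05,0.28,-0.13,0,0,0,2.4,0.05,0.315,-0.146,0.0,0,0,2.7,0.05,0.35,-0.162,0.0,0,0,3.0,0.05]'
python3 - <<'E'
from h import *
delta([.618,-.1215,.17],down(-2))
E
```

```text
clock: 2.13
ee_pos: [0.4465, -0.272, 0.2299]
eef_rot: [1.0, 0.011, 0.0, 0.0]
ft_force: [-0.3, -0.7, 0.5]
grip_width: 0.541
grip_force: 0.0
shift [ 0.1749 -0.1466  0.0599] turn [ 0.0036 -0.0038  0.6608]
```

```bash
python3 -m pendant '[0.027,-0.022,0.01,0,0,0.2,0.05,0.054,-0.045,0.02,0,0,0.4,0.05,0.08,-0.067,0.03,0,0,0.66,0.05,0.108,-0.09,0.04,0,0,0.66,0.05,0.135,-0.112,0.05,0,0,0.66,0.05,0.16,-0.134,0.06,0,0,0.66,0.05,0.175,-0.147,0.06,0,0,0.66,0.05,0.175,-0.147,0.06,0,0,0.66,0.05,0.175,-0.147,0.06,0,0,0.66,0.05,0.175,-0.147,0.06,0,0,0.66,0.05]'
python3 - <<'E'
from h import *
w=r.capture("wrist");cal=r.calibration("wrist");cv2.imwrite("pics/w1.png",w)
print(find("wrist","tray_mouth"),find("wrist","tray"),find("wrist","tray_bar"),find("wrist","ammonite"))
h=cv2.cvtColor(w,cv2.COLOR_BGR2HSV);m=cv2.inRange(h,(100,120,40),(130,255,255))
print([proj(cal,p).round(0) for p in [(.603,-.055,.005),(.601,-.121,.04),(.605,.011,.04)]])
delta([.618,-.1215,.022],down(-2))
E
```

```text
clock: 2.97
ee_pos: [0.6162, -0.1229, 0.1697]
eef_rot: [1.0, -0.017, -0.0, 0.0]
ft_force: [0.2, 0.3, 1.1]
grip_width: 0.538
grip_force: 0.0
[] [] [] [([0.669, -0.056, 0.008], 0.67)]
[array([256., 203.]), array([321., 214.]), array([177., 215.])]
shift [ 0.0016 -0.0017  0.148 ] turn [ 0.0016 -0.0046  0.0032]
```

View pics/w1.png

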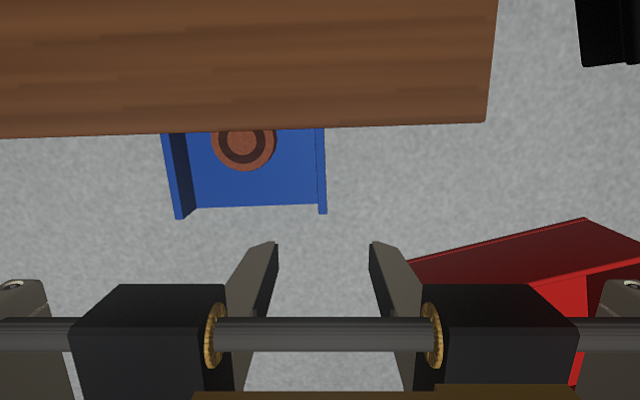

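Wrist picture: the tray's −y wall ends at about (322,210), against a prediction of (321,214), and the ammonite is at (243,148). The fingers straddle the wall, so I descend and pinch.

```bash
python3 -m pendant '[0.002,-0.0015,0.03,0,0,0,0.05,0.002,-0.0015,0.065,0,0,0,0.05,0.002,-0.0015,0.1,0,0,0,0.05,0.002,-0.0015,0.13,0,0,0,0.05,0.002,-0.0015,0.148,0,0,0,0.05,0.002,-0.0015,0.148,0,0,0,0.05,0.002,-0.0015,0.148,0,0,0,0.0,0.002,-0.0015,0.148,0,0,0,0.0,0.002,-0.0015,0.148,0,0,0,0.0,0.002,-0.0015,0.148,0,0,0,0.0]'
```

```text
clock: 4.05
ee_pos: [0.6193, -0.1212, 0.0231]
eef_rot: [1.0, -0.017, 0.001, 0.0]
ft_force: [0.2, 0.2, 1.2]
grip_width: 0.302
grip_force: 0.0
```

```bash
python3 -m pendant '[0,0,0,0,0,0,0,0,0,0,0,0,0,0,0,0,0,0,0,0,0,0,0,0,0,0,0,0,0,0,0,0,0,0,0,0,0,0,0,0,0,0,0,0,0,0,0,0,0,0,0,0,0,0,0,0,-0.003,0,0,0,0,0,0,-0.008,0,0,0,0,0,0,-0.015,0,0,0,0,0,0]'
```

```text
invalid input
```

```bash
python3 -m pendant '[0,0,0,0,0,0,0, 0,0,0,0,0,0,0, 0,0,0,0,0,0,0, 0,0,0,0,0,0,0, 0,0,0,0,0,0,0, 0,0,0,0,0,0,0, 0,0,0,0,0,0,0, -0.003,0,0,0,0,0,0, -0.008,0,0,0,0,0,0, -0.015,0,0,0,0,0,0]'
```

```text
clock: 4.88
ee_pos: [0.6048, -0.1205, 0.022]
eef_rot: [1.0, -0.017, 0.002, 0.0]
ft_force: [5.5, -0.0, 0.9]
grip_width: 0.087
grip_force: 30.1
```

Gripped (8 mm wall). Pulling out a further 120 mm.

```bash
python3 -m pendant '[-0.007,0,0,0,0,0,0, -0.015,0,0,0,0,0,0, -0.023,0,0,0,0,0,0, -0.031,0,0,0,0,0,0, -0.039,0,0,0,0,0,0, -0.047,0,0,0,0,0,0, -0.055,0,0,0,0,0,0, -0.063,0,0,0,0,0,0, -0.071,0,0,0,0,0,0, -0.079,0,0,0,0,0,0]'
python3 -m pendant '[-0.008,0,0,0,0,0,0, -0.016,0,0,0,0,0,0, -0.024,0,0,0,0,0,0, -0.032,0,0,0,0,0,0, -0.039,0,0,0,0,0,0, -0.044,0,0,0,0,0,0, -0.044,0,0,0,0,0,0, -0.044,0,0,0,0,0,0.03, -0.044,0,0,0,0,0,0.03, -0.044,0,0,0,0,0,0.03]'
python3 - <<'E'
from h import *
for c in ("scene","top"):
  r.capture(c)
  for q in ("tray","tray_bar","tray_mouth"): print(c,q,find(c,q))
E
```

```text
clock: 5.72
ee_pos: [0.5254, -0.118, 0.022]
eef_rot: [1.0, -0.017, 0.002, 0.0]
ft_force: [5.0, -0.2, 0.7]
grip_width: 0.085
grip_force: 30.1
clock: 6.55
ee_pos: [0.4804, -0.1162, 0.0214]
eef_rot: [1.0, -0.017, -0.0, -0.0]
ft_force: [-0.4, 0.3, -0.6]
grip_width: 0.253
grip_force: 0.0
scene tray [([0.561, -0.054, -0.005], 0.97), ([0.801, 0.318, -0.004], 0.57)]
scene tray_bar [([0.795, 0.317, 0.069], 0.82), ([0.566, -0.05, 0.093], 0.73)]
scene tray_mouth []
top tray [([0.792, 0.321, -0.002], 0.76)]
top tray_bar [([0.565, -0.051, 0.092], 0.75), ([0.802, 0.317, 0.068], 0.68)]
top tray_mouth [([0.866, 0.342, 0.003], 0.95), ([0.465, -0.049, 0.008], 0.8), ([0.531, -0.048, 0.005], 0.17)]
```

```bash
python3 -m pendant '[0,0,-0.03,0,0,0,0.03, 0,0,-0.065,0,0,0,0.04, 0,0,-0.1,0,0,0,0.06, 0.015,-0.01,-0.13,0,0,-1.4,0.06, 0.03,-0.022,-0.16,0,0,-2.8,0.06, 0.045,-0.034,-0.19,0,0,-4.2,0.06, 0.06,-0.046,-0.19,0,0,-5.6,0.06, 0.075,-0.058,-0.19,0,0,-7.0,0.06, 0.085,-0.066,-0.19,0,0,-8.4,0.06, 0.085,-0.066,-0.19,0,0,-9.8,0.06]'
python3 -m pendant '[0,0,0,0,0,-1.4,0.06, 0,0,0,0,0,-2.8,0.06, 0,0,0,0,0,-4.2,0.06, 0,0,0,0,0,-5.6,0.06, 0,0,0,0,0,-7.0,0.06, 0,0,0,0,0,-8.2,0.06, 0,0,0,0,0,-8.2,0.06, 0,0,0,0,0,-8.2,0.06, 0,0,0,0,0,-8.2,0.06, 0,0,0,0,0,-8.2,0.06]'
python3 - <<'E'
from h import *
for c in ("scene","top","wrist"):
  im=r.capture(c);cv2.imwrite(f"pics/{c}2.png",im)
  for q in ("tray","tray_bar","tray_mouth","ammonite","vertebra","rock"): print(c,q,find(c,q))
print(r.calibration("wrist"));delta([.565,-.051,.092],down(88))
E
```

```text
clock: 7.78
ee_pos: [0.5693, -0.0519, 0.2116]
eef_rot: [0.915, 0.403, 0.0, 0.0]
ft_force: [0.8, 0.6, 0.8]
grip_width: 0.646
grip_force: 0.0
clock: 8.62
ee_pos: [0.5679, -0.0533, 0.2116]
eef_rot: [0.72, 0.694, -0.0, -0.0]
ft_force: [0.0, 0.8, -0.1]
grip_width: 0.643
grip_force: 0.0
scene tray [([0.799, 0.317, -0.003], 0.9), ([0.561, -0.054, -0.002], 0.81)]
scene tray_bar [([0.799, 0.323, 0.067], 0.8), ([0.562, -0.054, -0.006], 0.67), ([0.563, -0.054, 0.093], 0.57)]
scene tray_mouth [([0.865, 0.342, 0.002], 0.92), ([0.467, -0.048, 0.007], 0.81), ([0.776, 0.045, 0.14], 0.5)]
scene ammonite [([0.531, -0.048, 0.004], 0.91)]
scene vertebra [([0.613, -0.024, 0.009], 0.65)]
scene rock [([0.606, -0.082, 0.005], 0.54)]
top tray [([0.794, 0.32, -0.002], 0.92), ([0.567, -0.059, 0.0], 0.59)]
top tray_bar [([0.564, -0.053, 0.093], 0.58), ([0.798, 0.322, 0.068], 0.58)]
top tray_mouth [([0.865, 0.343, 0.003], 0.63)]
top ammonite []
top vertebra []
top rock []
wrist tray [([0.56, -0.058, -0.003], 0.96)]
wrist tray_bar [([0.564, -0.053, 0.093], 0.64)]
wrist tray_mouth [([0.611, -0.024, 0.006], 0.49)]
wrist ammonite [([0.536, -0.048, 0.005], 0.62)]
wrist vertebra [([0.613, -0.026, 0.008], 0.84)]
wrist rock [([0.608, -0.085, 0.005], 0.57)]
{'fx': 329.2189174095137, 'fy': 329.2189174095137, 'cx': 323.14281509561545, 'cy': 203.09567131365594, 'k1': 0.0018452187407732355, 'extrinsics': array([[ 0.9995, -0.0331,  0.0006, -0.5703],
       [-0.0318, -0.9561,  0.2913, -0.0615],
       [-0.0091, -0.2912, -0.9566,  0.364 ],
       [ 0.    ,  0.    ,  0.    ,  1.    ]])}
shift [ 0.0021 -0.003   0.1196] turn [ 0.0006 -0.      0.0152]
```

View pics/wrist2.png

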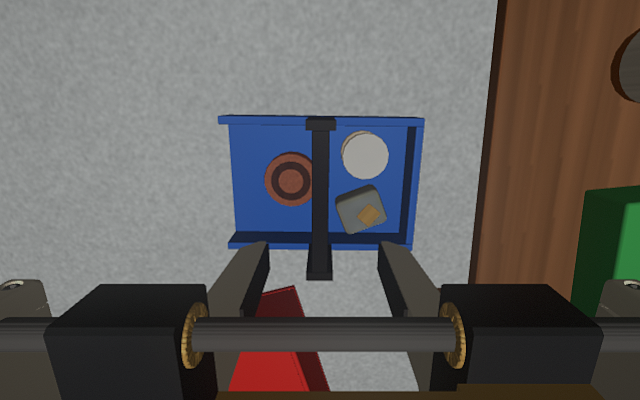

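Wrist picture: all three casts are in the tray (ammonite (291,180), vertebra (365,155), rock (360,210)). The bar is upright at column 320, midway between the fingers. Descending to grip it.

```bash
python3 -m pendant '[0.002,-0.003,0.03,0,0,0,0.06, 0.002,-0.003,0.06,0,0,0,0.06, 0.002,-0.003,0.09,0,0,0,0.06, 0.002,-0.003,0.115,0,0,0,0.06, 0.002,-0.003,0.13,0,0,0,0.06, 0.002,-0.003,0.13,0,0,0,0.06, 0.002,-0.003,0.13,0,0,0,0.0, 0.002,-0.003,0.13,0,0,0,0.0, 0.002,-0.003,0.13,0,0,0,0.0, 0.002,-0.003,0.13,0,0,0,0.0]'
python3 -m pendant '[0,0,0,0,0,0,0, 0,0,0,0,0,0,0, 0,0,0,0,0,0,0, 0,0,0,0,0,0,0, 0,0,0,0,0,0,0, 0,0,0,0,0,0,0, 0,0,-0.003,0,0,0,0, 0,0,-0.008,0,0,0,0, 0,0,-0.014,0,0,0,0, 0,0,-0.020,0,0,0,0]'
```

```text
clock: 10.5
ee_pos: [0.5656, -0.0512, 0.0829]
eef_rot: [0.719, 0.695, 0.001, 0.001]
ft_force: [0.2, 0.4, -0.1]
grip_width: 0.408
grip_force: 0.0
clock: 11.33
ee_pos: [0.5647, -0.0511, 0.1018]
eef_rot: [0.719, 0.695, -0.0, -0.0]
ft_force: [0.2, -0.6, -6.4]
grip_width: 0.15
grip_force: 30.0
```

```bash
python3 -m pendant '[0,0,-0.006,0,0,0,0, 0,0,-0.016,0,0,0,0, 0,0,-0.03,0,0,0,0, 0,0,-0.046,0,0,0,0, 0,0,-0.062,0,0,0,0, 0,0,-0.078,0,0,0,0, 0,0,-0.094,0,0,0,0, 0,0,-0.11,0,0,0,0, 0,0,-0.124,0,0,0,0, 0,0,-0.134,0,0,0,0]'
python3 - <<'E'
from h import *
delta([.563,-.37,.235],down(65))
for c in ("scene","top"):
  r.capture(c)
  for q in ("tray_bar","tray_mouth","tote","ammonite","vertebra","rock"): print(c,q,find(c,q))
  print(find(c,"tote","boxes_of"))
E
```

```text
clock: 12.17
ee_pos: [0.5652, -0.0512, 0.2377]
eef_rot: [0.719, 0.695, 0.001, 0.001]
ft_force: [0.0, -0.5, -6.2]
grip_width: 0.15
grip_force: 30.0
shift [-0.3187  0.0085  0.0028] turn [ 0.0196 -0.0012  4.6154]
scene tray_bar [([0.799, 0.32, 0.072], 0.61), ([0.468, -0.048, 0.165], 0.61), ([0.563, -0.053, 0.247], 0.58)]
scene tray_mouth [([0.866, 0.34, 0.006], 0.91), ([0.465, -0.05, 0.164], 0.78)]
scene tote [([0.442, -0.313, 0.0], 0.56)]
scene ammonite [([0.528, -0.052, 0.162], 0.63)]
scene vertebra []
scene rock [([0.61, -0.082, 0.161], 0.76), ([0.565, -0.054, 0.247], 0.19)]
[([0.44, -0.323, 0.006], 0.9)]
top tray_bar [([0.798, 0.322, 0.068], 0.86)]
top tray_mouth [([0.863, 0.345, 0.002], 0.84)]
top tote [([0.444, -0.319, 0.0], 0.83)]
top ammonite [([0.777, 0.043, 0.138], 0.49)]
top vertebra []
top rock []
[([0.446, -0.328, 0.005], 0.93)]
```

```bash
python3 -m pendant '[-0.005,0,0,0,0,0,0, -0.014,0,0,0,0,0.1,0, -0.027,0,0,0,0,0.3,0, -0.043,0.001,0,0,0,0.6,0, -0.061,0.001,0,0,0,0.9,0, -0.08,0.002,0,0,0,1.2,0, -0.099,0.002,0,0,0,1.5,0, -0.118,0.003,0,0,0,1.8,0, -0.137,0.003,0,0,0,2.1,0, -0.156,0.004,0,0,0,2.4,0]'
python3 - <<'E'
from h import *
delta([.563,-.37,.235],down(65))
E
```

```text
clock: 13.8
ee_pos: [0.5632, -0.2095, 0.2356]
eef_rot: [0.789, 0.615, -0.0, 0.0]
ft_force: [-0.3, 0.2, -7.0]
grip_width: 0.146
grip_force: 30.0
shift [-0.1557  0.0389  0.0006] turn [-0.0012  0.003   2.1798]
```

```bash
python3 -m pendant '[-0.019,0.004,0,0,0,0.3,0, -0.037,0.009,0,0,0,0.6,0, -0.055,0.014,0,0,0,0.9,0, -0.073,0.018,0,0,0,1.2,0, -0.091,0.023,0,0,0,1.5,0, -0.108,0.027,0,0,0,1.8,0, -0.124,0.031,0,0,0,2.0,0, -0.138,0.035,0,0,0,2.15,0, -0.149,0.037,0,0,0,2.18,0, -0.156,0.039,0,0,0,2.18,0]'
python3 - <<'E'
from h import *
s=r.get_state();print(s["joint_pos"],s["ee_pos"])
for c in ("scene","top"):
  cv2.imwrite(f"pics/{c}3.png",r.capture(c))
  for q in ("tray_mouth","tray_bar","tote"): print(c,q,find(c,q))
u=np.array([np.cos(np.radians(-25)),np.sin(np.radians(-25)),0]);C=np.array([.444,-.316,0])
v=np.cross([0,0,1],u) # tray y ; tilt: -u goes down => rotation about +v? check: rot(+v) takes u->-z
for th in (10,20,30,40,50,60,70):
  t=np.radians(th);off=-.1*np.cos(t)+.077*np.sin(t)
  rot=R.from_rotvec(-t*v)  # -v: u->+z, -u->-z
  p=C+.03*u-off*u;p[2]=.235
  print(th,p);delta(p,rot*down(65),s)
E
```

```text
clock: 14.63
ee_pos: [0.5636, -0.3697, 0.2354]
eef_rot: [0.843, 0.538, -0.0, -0.0]
ft_force: [0.5, 0.2, -7.5]
grip_width: 0.15
grip_force: 30.0
[-0.6495  0.5753  1.2889 -0.0002  1.2776 -0.215 ] [ 0.5636 -0.3697  0.2354]
scene tray_mouth [([0.866, 0.346, 0.004], 0.97)]
scene tray_bar [([0.799, 0.322, 0.065], 0.84)]
scene tote []
top tray_mouth [([0.474, -0.328, 0.161], 0.91), ([0.869, 0.343, 0.001], 0.58)]
top tray_bar [([0.561, -0.366, 0.245], 0.74), ([0.802, 0.316, 0.068], 0.72)]
top tote [([0.448, -0.316, 0.001], 0.63)]
10 [ 0.5483 -0.3646  0.235 ]
shift [-0.0019 -0.016   0.0004] turn [-2.0026 -0.0002  0.0218]
20 [ 0.5325 -0.3573  0.235 ]
shift [-0.0019 -0.0334  0.0004] turn [-4.0026 -0.0022  0.0218]
30 [ 0.5148 -0.349   0.235 ]
shift [-0.0018 -0.053   0.0004] turn [-6.0026 -0.004   0.0218]
40 [ 0.4958 -0.3401  0.235 ]
shift [-0.0018 -0.074   0.0004] turn [-8.0026 -0.006   0.0214]
50 [ 0.476  -0.3309  0.235 ]
shift [-0.0017 -0.0958  0.0004] turn [-10.0026  -0.008    0.0212]
60 [ 0.4561 -0.3216  0.235 ]
shift [-0.0017 -0.1178  0.0004] turn [-12.0026  -0.01     0.0206]
70 [ 0.4366 -0.3126  0.235 ]
shift [-0.0017 -0.1392  0.0004] turn [-14.0026  -0.0118   0.02  ]
```

View pics/scene3.png

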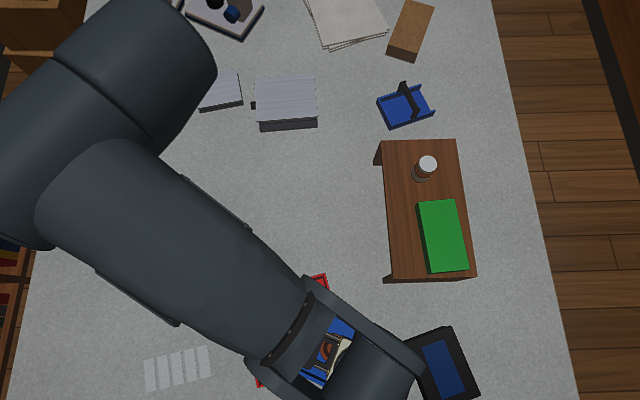

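```bash
cat > ik.py <<'E'
from h import *
from scipy.optimize import least_squares
def fk(q,Lt,h):
    L1,L2=.52,.409
    # chain: Rz(j1), pitch j2 (about y), j3, roll j4 about forearm axis z, pitch j5, roll j6
    Rm=R.from_euler('z',q[0]);p=np.array([0,0,h])
    Rm=Rm*R.from_euler('y',q[1]);p=p+Rm.apply([0,0,L1])
    Rm=Rm*R.from_euler('y',q[2]);p=p+Rm.apply([0,0,L2])
    Rm=Rm*R.from_euler('z',q[3])*R.from_euler('y',q[4]);p=p+Rm.apply([0,0,Lt])
    return p,Rm*R.from_euler('z',q[5])
def solve(p,rot,q0,Lt,h):
    f=lambda q:np.r_[(fk(q,Lt,h)[0]-p)*10,(fk(q,Lt,h)[1].inv()*rot).as_rotvec()]
    return least_squares(f,q0)
E
python3 - <<'E'
from ik import *
q=r.get_state()["joint_pos"]
p,rot=fk(q,.35,.267);print(p,rot.as_euler('zyx',degrees=True)[0],r.get_state()["ee_pos"])
C=np.array([.445,-.316,0]);lim=np.array([[-2.75,2.75],[-.79,2.1],[.01,2.65],[-1.57,4.71],[.07,3.14],[-2.87,2.87]])
off=65-rot.as_euler('zyx',degrees=True)[0]
off=R.from_euler('z',rot.as_euler('zyx')[0]).inv()*R.from_euler('z',65,degrees=True); 
K=rot.inv()*R.from_quat(r.get_state()["eef_rot"])  # constant tool twist
for Lt in(.3,.38):
 h=Lt-.083
 for w in(-10,0,14,35,55):
  W=np.array([np.cos(np.radians(w)),np.sin(np.radians(w)),0]);u=-W;v=np.cross([0,0,1],u);qq=None;out=[]
  for th in(0,20,40,55,70):
    t=np.radians(th);o=-.1*np.cos(t)+.077*np.sin(t);P=C+.03*u-o*u;P[2]=.235
    rt=R.from_rotvec(-t*v)*down(w+180+90)
    if qq is None: qq=np.array([-.6,.3,1.6,0,1.2,2.5]) 
    s=solve(P,rt*K.inv(),qq,Lt,h);qq=s.x;out.append((th,qq.round(2),s.cost<1e-6,((qq>lim[:,0])&(qq<lim[:,1])).all()))
  print(Lt,w);[print("  ",*o) for o in out]
E
```

```text
[ 0.5378 -0.4056  0.2354] -155.22389127249963 [ 0.5643 -0.3673  0.2358]
0.3 -10
   0 [-0.75  0.14  1.93 -0.    1.07  2.57] True True
   20 [-0.61  0.37  1.68 -0.15  1.42  2.75] True True
   40 [-0.53  0.62  1.4  -0.23  1.79  2.81] True True
   55 [-0.49  0.81  1.18 -0.29  2.07  2.81] True True
   70 [-0.46  1.01  0.96 -0.39  2.35  2.76] True True
0.3 0
   0 [-0.79  0.17  1.9  -0.    1.07  2.35] True True
   20 [-0.61  0.36  1.68 -0.2   1.39  2.59] True True
   40 [-0.5   0.6   1.43 -0.32  1.74  2.69] True True
   55 [-0.44  0.79  1.23 -0.4   2.    2.7 ] True True
   70 [-0.41  0.97  1.04 -0.5   2.26  2.66] True True
0.3 14
   0 [-0.83  0.21  1.84 -0.    1.09  2.07] True True
   20 [-0.61  0.36  1.68 -0.27  1.34  2.38] True True
   40 [-0.46  0.57  1.48 -0.43  1.65  2.53] True True
   55 [-0.38  0.74  1.33 -0.53  1.89  2.57] True True
   70 [-0.33  0.91  1.17 -0.64  2.12  2.55] True True
0.3 35
   0 [-0.86  0.29  1.73 -0.    1.12  1.67] True True
   20 [-0.61  0.36  1.68 -0.35  1.24  2.06] True True
   40 [-0.4   0.51  1.59 -0.58  1.48  2.31] True True
   55 [-0.29  0.65  1.51 -0.7   
[... 1036 characters left out ...]
.66  1.38 -0.4   1.68  2.56] True True
   55 [-0.33  0.87  1.16 -0.5   1.95  2.59] True True
   70 [-0.28  1.09  0.92 -0.62  2.21  2.55] True True
0.38 35
   0 [-0.86  0.29  1.73  0.    1.12  1.67] True True
   20 [-0.56  0.38  1.66 -0.34  1.25  2.1 ] True True
   40 [-0.34  0.57  1.53 -0.55  1.5   2.37] True True
   55 [-0.22  0.75  1.4  -0.66  1.72  2.47] True True
   70 [-0.14  0.94  1.26 -0.76  1.94  2.51] True True
0.38 55
   0 [-0.85  0.37  1.62 -0.    1.15  1.33] True True
   20 [-0.56  0.36  1.69 -0.39  1.13  1.8 ] True True
   40 [-0.29  0.48  1.7  -0.68  1.3   2.2 ] True True
   55 [-0.13  0.62  1.65 -0.82  1.48  2.4 ] True True
   70 [-0.03  0.8   1.58 -0.91  1.68  2.52] True True
```

The pitch range rules out pouring toward the robot (joint 5 limit), so I turn the tray round and pour outward, along about +14°.

```bash
python3 - <<'E'
from h import *
a=np.array([.5636,-.3697,.2354]);b=np.array([.319,-.3475,.235])
Y=[65,18,-29,-76]
for i in range(3):
  p=a+(b-a)*i/3;n=a+(b-a)*(i+1)/3;print(down(Y[i]).inv().apply(n-p))
E
python3 -m pendant '[0,0,0,0,0,0.4,0, -0.003,-0.006,0,0,0,1.1,0, -0.008,-0.014,0,0,0,2.1,0, -0.012,-0.023,0,0,0,3.2,0, -0.016,-0.034,0,0,0,4.3,0, -0.019,-0.044,0,0,0,5.4,0, -0.022,-0.055,0,0,0,6.5,0, -0.024,-0.062,0,0,0,7.6,0, -0.026,-0.07,0,0,0,8.5,0, -0.0277,-0.077,0,0,0,9.4,0]'
```

```text
[-0.0278 -0.077   0.0001]
[-0.0753 -0.0322  0.0001]
[-0.0749  0.0331  0.0001]
clock: 15.87
ee_pos: [0.4822, -0.3603, 0.2359]
eef_rot: [0.988, 0.156, 0.0, 0.0]
ft_force: [-0.3, 0.3, -7.2]
grip_width: 0.148
grip_force: 30.0
```

```bash
python3 -m pendant '[-0.008,-0.003,0,0,0,0.9,0, -0.015,-0.006,0,0,0,1.9,0, -0.023,-0.01,0,0,0,2.8,0, -0.03,-0.013,0,0,0,3.8,0, -0.038,-0.016,0,0,0,4.7,0, -0.045,-0.019,0,0,0,5.6,0, -0.053,-0.023,0,0,0,6.6,0, -0.06,-0.026,0,0,0,7.5,0, -0.068,-0.029,0,0,0,8.5,0, -0.075,-0.032,0,0,0,9.4,0]'
python3 -m pendant '[-0.008,0.003,0,0,0,0.9,0, -0.015,0.006,0,0,0,1.9,0, -0.023,0.01,0,0,0,2.8,0, -0.03,0.013,0,0,0,3.8,0, -0.038,0.016,0,0,0,4.7,0, -0.046,0.02,0,0,0,5.7,0, -0.055,0.024,0,0,0,6.8,0, -0.064,0.028,0,0,0,8.0,0, -0.071,0.031,0,0,0,8.9,0, -0.075,0.033,0,0,0,9.4,0]'
python3 - <<'E'
from h import *
s=r.get_state();print(s["joint_pos"])
for c in ("top","wrist"):
  im=r.capture(c);cv2.imwrite(f"pics/{c}4.png",im)
  for q in ("tray_mouth","tray_bar","tote","ammonite","vertebra","rock"): print(c,q,find(c,q))
W=np.array([np.cos(np.radians(14)),np.sin(np.radians(14)),0]);u=-W;C=np.array([.445,-.316,0]);v=np.cross([0,0,1],u)
for th in (0,15,30,40,50,60,70):
  t=np.radians(th);o=-.1*np.cos(t)+.077*np.sin(t);p=C+.03*u-o*u;p[2]=.235
  print(th);delta(p,R.from_rotvec(-t*v)*down(-76),s)
E
```

```text
clock: 16.7
ee_pos: [0.4011, -0.3534, 0.236]
eef_rot: [0.968, -0.251, 0.0, 0.0]
ft_force: [-0.5, 0.0, -7.2]
grip_width: 0.149
grip_force: 30.0
clock: 17.53
ee_pos: [0.3192, -0.3462, 0.2361]
eef_rot: [0.788, -0.616, 0.0, 0.0]
ft_force: [0.2, -0.5, -7.6]
grip_width: 0.149
grip_force: 30.0
[-0.9248  0.1983  1.8405 -0.      1.102   1.9737]
top tray_mouth [([0.864, 0.344, 0.002], 0.74), ([0.416, -0.319, 0.162], 0.59), ([0.784, -0.029, 0.002], 0.48)]
top tray_bar [([0.318, -0.339, 0.244], 0.94), ([0.802, 0.315, 0.067], 0.64)]
top tote [([0.448, -0.318, 0.002], 0.69), ([0.418, -0.317, 0.162], 0.17)]
top ammonite [([0.345, -0.339, 0.158], 0.75), ([0.424, 0.336, 0.003], 0.55)]
top vertebra []
top rock [([0.272, -0.324, 0.159], 0.49)]
wrist tray_mouth [([0.416, -0.319, 0.155], 0.79)]
wrist tray_bar [([0.318, -0.342, 0.245], 0.73)]
wrist tote []
wrist ammonite [([0.35, -0.339, 0.159], 0.96)]
wrist vertebra [([0.286, -0.388, 0.165], 0.69)]
wrist rock [([0.272, -0.331, 0.156], 0.65), ([0.352, -0.337, 0.16], 0.59)]
0
shift [0.0012 0.0007 0.0011] turn [-0.0036 -0.009  -0.0132]
15
shift [ 0.0011 -0.0227  0.0011] turn [-3.0036 -0.0072 -0.0144]
30
shift [ 0.0011 -0.0512  0.0011] turn [-6.0036 -0.0052 -0.0154]
40
shift [ 0.0011 -0.0722  0.0011] turn [-8.0036 -0.004  -0.0158]
50
shift [ 0.0011 -0.094   0.0011] turn [-10.0036  -0.0026  -0.0164]
60
shift [ 0.001  -0.116   0.0011] turn [-12.0036  -0.0012  -0.0168]
70
shift [ 0.001  -0.1375  0.0011] turn [-14.0036   0.0002  -0.017 ]
```

View pics/wrist4.png

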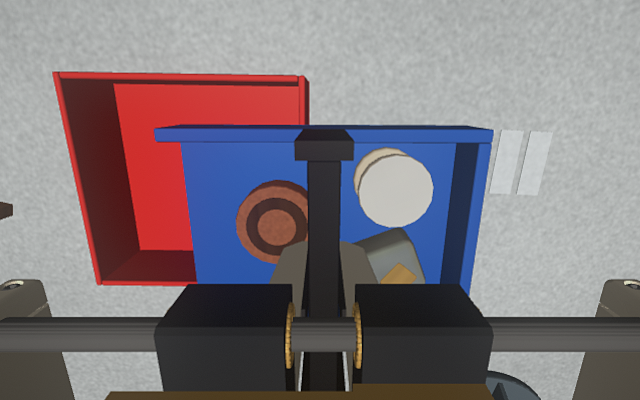

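Wrist picture: all casts are aboard (ammonite (275,225), vertebra (393,190), rock (395,260)), and the tray's open end at (190,210) is over the red tote. Tilting.

```bash
python3 -m pendant '[0.001,-0.003,0.001,-0.4,0,0,0, 0.001,-0.007,0.001,-1,0,0,0, 0.001,-0.012,0.001,-1.6,0,0,0, 0.001,-0.017,0.001,-2.2,0,0,0, 0.001,-0.022,0.001,-2.9,0,0,0, 0.001,-0.028,0.001,-3.5,0,0,0, 0.001,-0.034,0.001,-4.2,0,0,0, 0.001,-0.04,0.001,-4.8,0,0,0, 0.001,-0.046,0.001,-5.4,0,0,0, 0.001,-0.051,0.001,-6,0,0,0]'
cat > d.py <<'E'
from h import *
s=r.get_state();print(s["joint_pos"],s["ft_force"])
W=np.array([np.cos(np.radians(14)),np.sin(np.radians(14)),0]);u=-W;C=np.array([.445,-.316,0]);v=np.cross([0,0,1],u)
for th in (0,20,30,35,40,45,50,55,60,65,70):
  t=np.radians(th);o=-.1*np.cos(t)+.077*np.sin(t);p=C+.03*u-o*u;p[2]=.235
  print(th,end=" ");delta(p,R.from_rotvec(-t*v)*down(-76),s)
E
python3 d.py
```

```text
clock: 19.07
ee_pos: [0.3704, -0.3349, 0.2345]
eef_rot: [0.762, -0.593, -0.159, 0.205]
ft_force: [0.1, -0.1, -6.9]
grip_width: 0.146
grip_force: 30.0
[-0.6234  0.4443  1.5934 -0.3956  1.4686  2.3851] [ 0.1073 -0.0647 -6.8633]
0 shift [-0.0005  0.0461  0.0261] turn [ 6.0094 -0.017   0.0344]
20 shift [-0.0004  0.0181  0.0099] turn [ 2.0094 -0.0226  0.0306]
30 shift [-0.0003  0.0012  0.0002] turn [ 0.0094 -0.0252  0.0284]
35 shift [-0.0003 -0.0078 -0.005 ] turn [-0.9906 -0.0264  0.0272]
40 shift [-0.0002 -0.017  -0.0103] turn [-1.9906 -0.0276  0.0262]
45 shift [-0.0002 -0.0264 -0.0158] turn [-2.9906 -0.0286  0.025 ]
50 shift [-0.0002 -0.0359 -0.0213] turn [-3.9906 -0.0298  0.0238]
55 shift [-0.0001 -0.0454 -0.0268] turn [-4.9906 -0.031   0.0224]
60 shift [-0.0001 -0.0549 -0.0323] turn [-5.9906 -0.032   0.0212]
65 shift [-0.0001 -0.0643 -0.0377] turn [-6.9906 -0.033   0.0198]
70 shift [-0.     -0.0735 -0.043 ] turn [-7.9906 -0.034   0.0184]
```

Tilt to 50° slowly, then 65°.

```bash
python3 -m pendant '[0,-0.004,-0.002,-0.5,0,0,0, 0,-0.008,-0.005,-1,0,0,0, 0,-0.012,-0.008,-1.5,0,0,0, 0,-0.017,-0.01,-2,0,0,0, 0,-0.019,-0.012,-2.25,0,0,0, 0,-0.022,-0.013,-2.5,0,0,0, 0,-0.024,-0.0145,-2.75,0,0,0, 0,-0.0265,-0.016,-3,0,0,0, 0,-0.031,-0.0185,-3.5,0,0,0, 0,-0.036,-0.0213,-4,0,0,0]'
python3 d.py | tail -6
```

```text
clock: 19.9
ee_pos: [0.4101, -0.325, 0.2359]
eef_rot: [0.714, -0.557, -0.26, 0.334]
ft_force: [-0.5, -0.4, -3.9]
grip_width: 0.146
grip_force: 30.0
45 shift [-0.0003  0.0059  0.0084] turn [ 1.018  -0.0286  0.0088]
50 shift [-0.0003 -0.0011 -0.    ] turn [ 0.018  -0.029   0.0076]
55 shift [-0.0003 -0.0082 -0.0085] turn [-0.982  -0.0292  0.0062]
60 shift [-0.0003 -0.0152 -0.0169] turn [-1.982  -0.0296  0.005 ]
65 shift [-0.0002 -0.0222 -0.0252] turn [-2.982  -0.0298  0.0038]
70 shift [-0.0002 -0.029  -0.0333] turn [-3.982  -0.03    0.0024]
```

```bash
python3 -m pendant '[0,-0.004,-0.004,-0.5,0,0,0, 0,-0.008,-0.0085,-1,0,0,0, 0,-0.0115,-0.0125,-1.5,0,0,0, 0,-0.015,-0.017,-2,0,0,0, 0,-0.019,-0.021,-2.5,0,0,0, 0,-0.022,-0.025,-3,0,0,0, 0,-0.022,-0.025,-3,0,0,0, 0,-0.022,-0.025,-3,0,0,0, 0,-0.022,-0.025,-3,0,0,0, 0,-0.022,-0.025,-3,0,0,0]'
python3 - <<'E'
from h import *
for c in ("scene","top","wrist"):
  im=r.capture(c);cv2.imwrite(f"pics/{c}5.png",im)
  for q in ("tote","ammonite","vertebra","rock"): print(c,q,find(c,q))
E
python3 d.py
```

```text
clock: 20.73
ee_pos: [0.442, -0.3169, 0.2349]
eef_rot: [0.666, -0.519, -0.33, 0.423]
ft_force: [0.7, -0.7, -3.3]
grip_width: 0.15
grip_force: 30.0
scene tote [([0.367, -0.332, 0.198], 0.22)]
scene ammonite [([0.45, -0.31, 0.239], 0.43)]
scene vertebra [([0.366, -0.333, 0.198], 0.31), ([0.462, -0.263, 0.028], 0.23)]
scene rock [([0.431, 0.334, -0.0], 0.47)]
top tote []
top ammonite [([0.802, -0.115, 0.139], 0.56), ([0.783, -0.031, -0.001], 0.34)]
top vertebra []
top rock []
wrist tote [([0.444, -0.317, -0.003], 0.64), ([0.414, -0.321, 0.111], 0.32)]
wrist ammonite []
wrist vertebra [([0.478, -0.34, 0.004], 0.76)]
wrist rock [([0.462, -0.265, 0.023], 0.76)]
[-0.428   0.8207  1.2456 -0.6749  2.0057  2.49  ] [-0.2279 -0.4911 -4.0053]
0 shift [-0.0003  0.0544  0.1149] turn [13.0004 -0.0198  0.0312]
20 shift [-0.0002  0.0407  0.0856] turn [ 9.0004 -0.0242  0.0266]
30 shift [-0.0002  0.0325  0.0679] turn [ 7.0004 -0.0262  0.0242]
35 shift [-0.0001  0.0281  0.0585] turn [ 6.0004 -0.0272  0.0228]
40 shift [-0.0001  0.0236  0.0489] turn [ 5.0004 -0.028   0.0216]
45 shift [-0.0001  0.019   0.039 ] turn [ 4.0004 -0.0288  0.0202]
50 shift [-0.      0.0144  0.0291] turn [ 3.0004 -0.0296  0.019 ]
55 shift [-0.      0.0097  0.0191] turn [ 2.0004 -0.0304  0.0176]
60 shift [0.     0.0051 0.0092] turn [ 1.0004 -0.031   0.0162]
65 shift [ 0.0001  0.0005 -0.0006] turn [ 0.0004 -0.0318  0.0148]
70 shift [ 0.0001 -0.004  -0.0103] turn [-0.9996 -0.0324  0.0134]
```

View pics/wrist5.png

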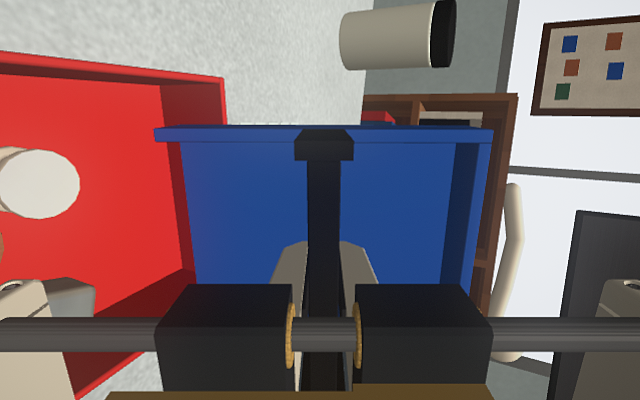

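The tray is empty, with the casts seen in the tote at (40,185) left of the open edge. I level it along the reverse path.

```bash
python3 -m pendant '[0,0.004,0.0086,0.9,0,0,0, 0,0.008,0.017,1.8,0,0,0, 0,0.012,0.026,2.7,0,0,0, 0,0.016,0.034,3.6,0,0,0, 0,0.02,0.043,4.5,0,0,0, 0,0.024,0.052,5.4,0,0,0, 0,0.028,0.06,6.3,0,0,0, 0,0.032,0.069,7.2,0,0,0, 0,0.036,0.077,8.1,0,0,0, 0,0.041,0.0856,9,0,0,0]'
python3 - <<'E'
from h import *
c="wrist";cv2.imwrite("pics/wrist6.png",r.capture(c))
for c in ("wrist","top"):
  if c=="top": r.capture(c)
  for q in ("tote","ammonite","vertebra","rock"): print(c,q,find(c,q))
delta([.33,-.30,.28],down(-50))
E
```

```text
clock: 22.32
ee_pos: [0.3497, -0.3398, 0.2356]
eef_rot: [0.777, -0.605, -0.106, 0.136]
ft_force: [0.5, -0.3, -3.3]
grip_width: 0.149
grip_force: 30.0
wrist tote [([0.447, -0.314, -0.002], 0.92), ([0.515, -0.298, 0.031], 0.56)]
wrist ammonite [([0.517, -0.296, 0.03], 0.93)]
wrist vertebra [([0.479, -0.342, 0.01], 0.9)]
wrist rock [([0.461, -0.266, 0.023], 0.55)]
top tote [([0.447, -0.319, -0.001], 0.8), ([0.428, 0.334, 0.003], 0.62)]
top ammonite [([0.514, -0.296, 0.031], 0.53)]
top vertebra [([0.474, -0.335, 0.008], 0.68)]
top rock [([0.461, -0.263, 0.024], 0.78)]
shift [-0.0435  0.0251 -0.0389] turn [ 3.942   0.911  -5.1004]
```

```bash
python3 -m pendant '[-0.002,0.002,-0.006,0.3,0.05,-0.3,0, -0.006,0.004,-0.012,0.8,0.15,-0.8,0, -0.012,0.008,-0.018,1.3,0.25,-1.5,0, -0.018,0.011,-0.023,1.8,0.4,-2.2,0, -0.024,0.014,-0.028,2.3,0.5,-2.9,0, -0.03,0.017,-0.032,2.8,0.65,-3.6,0, -0.036,0.021,-0.036,3.3,0.75,-4.3,0, -0.041,0.024,-0.039,3.7,0.85,-4.8,0, -0.0435,0.025,-0.039,3.94,0.91,-5.1,0, -0.0435,0.025,-0.039,3.94,0.91,-5.1,0]'
python3 - <<'E'
from h import *
print(r.get_state()["joint_pos"])
delta([.42,-.12,.28],down(-10));
a=np.array([.33,-.3,.28]);W=[([.33,-.3,.28],-50),([.42,-.12,.28],0),([.42,.08,.28],50),([.428,.26,.28],92)]
for (p,y),(n,z) in zip(W,W[1:]): print(down(y).inv().apply(np.subtract(n,p)),-(z-y)/5)
E
```

```text
clock: 23.65
ee_pos: [0.3292, -0.2999, 0.2807]
eef_rot: [0.906, -0.423, 0.001, -0.0]
ft_force: [-0.4, 0.1, -3.4]
grip_width: 0.154
grip_force: 30.0
[-0.8439  0.1012  1.8397  0.0009  1.1999  1.599 ]
shift [-0.0794 -0.1852  0.0007] turn [-0.006  -0.012  -7.9972]
[-0.08   -0.1846 -0.    ] -10.0
[ 0.  -0.2 -0. ] -10.0
[ 0.143  -0.1096 -0.    ] -8.4
```

```bash
python3 -m pendant '[-0.008,-0.018,0,0,0,-1,0, -0.016,-0.037,0,0,0,-2,0, -0.024,-0.055,0,0,0,-3,0, -0.032,-0.074,0,0,0,-4,0, -0.04,-0.092,0,0,0,-5,0, -0.048,-0.111,0,0,0,-6,0, -0.056,-0.129,0,0,0,-7,0, -0.064,-0.148,0,0,0,-8,0, -0.072,-0.166,0,0,0,-9,0, -0.08,-0.185,0,0,0,-10,0]'
python3 -m pendant '[0,-0.02,0,0,0,-1,0, 0,-0.04,0,0,0,-2,0, 0,-0.06,0,0,0,-3,0, 0,-0.08,0,0,0,-4,0, 0,-0.1,0,0,0,-5,0, 0,-0.12,0,0,0,-6,0, 0,-0.14,0,0,0,-7,0, 0,-0.16,0,0,0,-8,0, 0,-0.18,0,0,0,-9,0, 0,-0.2,0,0,0,-10,0]'
python3 -m pendant '[0.015,-0.012,0,0,0,-0.9,0, 0.03,-0.024,0,0,0,-1.8,0, 0.045,-0.036,0,0,0,-2.7,0, 0.06,-0.047,0,0,0,-3.6,0, 0.075,-0.059,0,0,0,-4.5,0, 0.09,-0.07,0,0,0,-5.4,0, 0.105,-0.082,0,0,0,-6.3,0, 0.12,-0.093,0,0,0,-7.2,0, 0.135,-0.104,0,0,0,-8,0, 0.143,-0.11,0,0,0,-8.4,0]'
python3 - <<'E'
from h import *
print(r.get_state()["joint_pos"])
cal=None
for c in ("scene","top","wrist"):
  if c=="wrist": cal=r.calibration(c)
  im=r.capture(c);cv2.imwrite(f"pics/{c}7.png",im)
  for q in ("jack","tray","tray_bar"): print(c,q,find(c,q))
  print(c,find(c,"jack","boxes_of"))
print([proj(cal,p).round(0) for p in ((.429,.33,.078),(.519,.255,.078),(.519,.4,.078),(.34,.4,.078),(.34,.25,.078))])
E
```

```text
clock: 24.48
ee_pos: [0.4206, -0.119, 0.2802]
eef_rot: [1.0, 0.001, -0.0, 0.001]
ft_force: [-0.8, -0.1, -3.1]
grip_width: 0.148
grip_force: 30.0
clock: 25.32
ee_pos: [0.4203, 0.0811, 0.2801]
eef_rot: [0.906, 0.424, -0.001, 0.001]
ft_force: [-0.3, -0.6, -3.6]
grip_width: 0.147
grip_force: 30.0
clock: 26.15
ee_pos: [0.4281, 0.262, 0.2798]
eef_rot: [0.694, 0.72, -0.001, 0.001]
ft_force: [-0.3, 0.2, -3.8]
grip_width: 0.152
grip_force: 30.0
[ 0.4573  0.2126  1.7092 -0.0018  1.2205  0.4199]
scene jack [([0.212, 0.392, -0.002], 0.68), ([0.429, 0.334, 0.0], 0.63)]
scene tray [([0.423, 0.259, 0.196], 0.81), ([0.799, 0.318, -0.004], 0.64)]
scene tray_bar [([0.797, 0.321, 0.07], 0.97), ([0.429, 0.262, 0.288], 0.91)]
scene [([0.43, 0.264, 0.013], 0.75), ([0.214, 0.379, 0.031], 0.65)]
top jack [([0.46, -0.263, 0.024], 0.45)]
top tray [([0.431, 0.252, 0.201], 0.76), ([0.793, 0.32, -0.002], 0.76)]
top tray_bar [([0.801, 0.319, 0.07], 0.73), ([0.428, 0.258, 0.287], 0.7), ([0.461, -0.265, 0.027], 0.51)]
top [([0.161, 0.427, 0.034], 0.71), ([0.753, 0.008, 0.142], 0.7), ([0.352, 0.387, 0.073], 0.42)]
wrist jack [([0.213, 0.397, 0.002], 0.89), ([0.43, 0.331, -0.002], 0.59)]
wrist tray [([0.43, 0.256, 0.196], 0.73), ([0.8, 0.321, 0.002], 0.73)]
wrist tray_bar [([0.425, 0.256, 0.289], 0.89)]
wrist [([0.429, 0.361, 0.066], 0.7), ([0.213, 0.394, 0.031], 0.59)]
[array([325., 114.]), array([403., 186.]), array([418.,  44.]), array([237.,  37.]), array([243., 185.])]
```

View pics/wrist7.png

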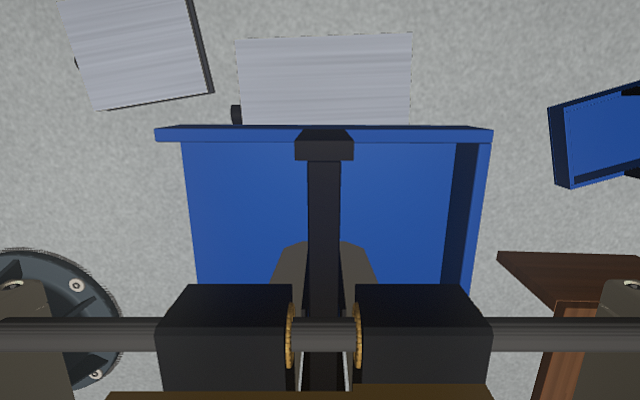

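Wrist picture: the large jack's far pad edge runs from (235,40) to (411,33), and the tray is still held square. I use that edge for the pad's height and pose.

Run:
```python
from h import *
im=cv2.imread("pics/wrist7.png");cal=r.calibration("wrist");cal["cx"]
m=cv2.inRange(im,(140,130,130),(255,255,255));g=cv2.cvtColor(im,cv2.COLOR_BGR2GRAY).astype(int)
# gradients along columns for top edge, rows for side edges
G=cv2.GaussianBlur(im,(3,3),0).astype(int)
print("rows@260",G[30:50,260].tolist()[::3])
hsv=cv2.cvtColor(im,cv2.COLOR_BGR2HSV)
sat=cv2.GaussianBlur(hsv[...,1],(7,7),0)[20:128,215:430]
_,b=cv2.threshold(sat,0,255,cv2.THRESH_OTSU)
c=max(cv2.findContours(b,cv2.RETR_EXTERNAL,cv2.CHAIN_APPROX_SIMPLE)[0],key=cv2.contourArea)
print(cv2.approxPolyDP(c,6,True).reshape(-1,2)+[215,20])
for z in (.06,.065,.07,.075,.08):
  A=atz(cal,(235,40.5),z);B=atz(cal,(411.5,33),z);d=B-A;yaw=np.arctan2(d[1],d[0])
  cen=(A+B)/2+.075*np.array([np.sin(yaw),-np.cos(yaw),0])
  print(z,np.linalg.norm(d),np.degrees(yaw),cen)
```

```text
rows@260 [[162, 163, 160], [163, 163, 161], [157, 159, 156], [171, 163, 159], [167, 158, 154], [166, 158, 155], [169, 160, 157]]
[[215 124]
 [429 127]]
0.06 0.18223295607192008 4.177375875563661 [0.4297 0.3318 0.06  ]
0.065 0.1798041625678385 4.177375875563665 [0.4297 0.3309 0.065 ]
0.07 0.17737536906375667 4.177375875563655 [0.4298 0.3301 0.07  ]
0.075 0.174946575559675 4.177375875563659 [0.4298 0.3292 0.075 ]
0.08 0.17251778205559337 4.177375875563664 [0.4298 0.3283 0.08  ]
```

Run:
```python
from h import *
delta([.43,.333,.172],down(93))
```

```text
shift [0.0729 0.0041 0.1083] turn [ 0.0122  0.0058 -0.2144]
```

```bash
python3 -m pendant '[0.012,0.001,0,0,0,0,0, 0.03,0.002,0,0,0,-0.2,0, 0.05,0.003,0.005,0,0,-0.2,0, 0.065,0.004,0.02,0,0,-0.2,0, 0.073,0.004,0.038,0,0,-0.2,0, 0.073,0.004,0.056,0,0,-0.2,0, 0.073,0.004,0.074,0,0,-0.2,0, 0.073,0.004,0.09,0,0,-0.2,0, 0.073,0.004,0.102,0,0,-0.2,0, 0.073,0.004,0.108,0,0,-0.2,0]'
python3 - <<'E'
from h import *
for c in ("scene","top"):
  cv2.imwrite(f"pics/{c}8.png",r.capture(c))
  for q in ("tray","tray_bar","tray_mouth"): print(c,q,find(c,q))
a=cv2.resize(cv2.imread("pics/scene8.png")[50:170,200:360],None,fx=5,fy=5,interpolation=cv2.INTER_CUBIC)
cv2.imwrite("pics/c8.png",a)
delta([.43,.333,.172],down(93))
E
```

```text
clock: 27.73
ee_pos: [0.4292, 0.3335, 0.1706]
eef_rot: [0.689, 0.725, -0.001, 0.0]
ft_force: [-0.9, 0.2, -3.7]
grip_width: 0.15
grip_force: 30.0
scene tray [([0.429, 0.332, 0.084], 0.68), ([0.796, 0.318, -0.005], 0.6)]
scene tray_bar [([0.427, 0.335, 0.18], 0.72), ([0.799, 0.325, 0.066], 0.57)]
scene tray_mouth [([0.867, 0.344, 0.003], 0.95), ([0.33, 0.325, 0.094], 0.77)]
top tray [([0.432, 0.326, 0.094], 0.76), ([0.792, 0.323, -0.002], 0.61)]
top tray_bar [([0.431, 0.334, 0.182], 0.85), ([0.8, 0.32, 0.07], 0.76)]
top tray_mouth [([0.334, 0.325, 0.1], 0.95), ([0.865, 0.344, 0.004], 0.69)]
shift [-0.0005 -0.0001  0.001 ] turn [ 0.0242 -0.0014 -0.0114]
```

View pics/c8.png

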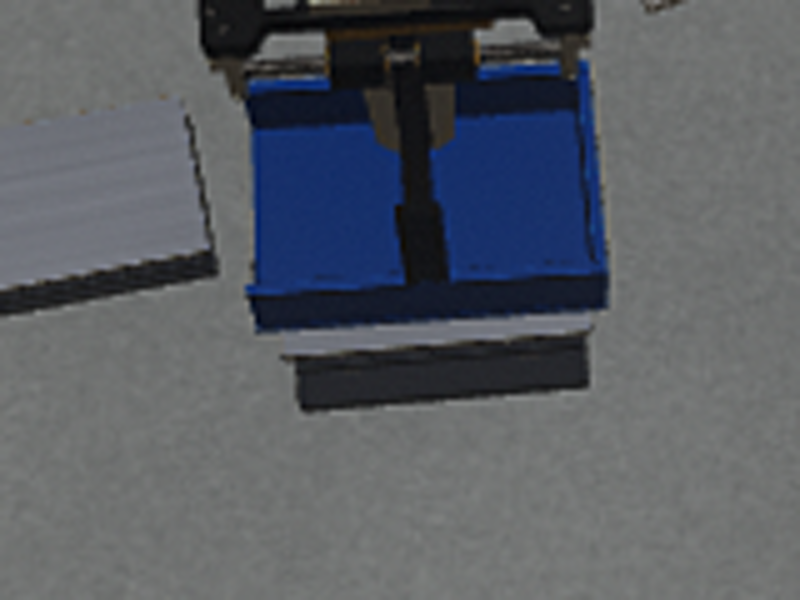

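Crop: the tray is above the pad and parallel to it (pad edge (285,355)–(590,325)), overhanging about evenly. I descend in small steps and watch the force.

```bash
python3 -m pendant '[0,0,0.001,0,0,0,0, 0,0,0.002,0,0,0,0, 0,0,0.003,0,0,0,0, 0,0,0.004,0,0,0,0, 0,0,0.005,0,0,0,0, 0,0,0.006,0,0,0,0, 0,0,0.007,0,0,0,0, 0,0,0.008,0,0,0,0, 0,0,0.009,0,0,0,0, 0,0,0.009,0,0,0,0]'
python3 -m pendant '[0,0,0.001,0,0,0,0, 0,0,0.002,0,0,0,0, 0,0,0.003,0,0,0,0, 0,0,0.004,0,0,0,0, 0,0,0.004,0,0,0,0, 0,0,0.004,0,0,0,0, 0,0,0.004,0,0,0,0, 0,0,0.004,0,0,0,0, 0,0,0.004,0,0,0,0, 0,0,0.004,0,0,0,0]'
```

```text
clock: 28.97
ee_pos: [0.4297, 0.3332, 0.163]
eef_rot: [0.689, 0.725, 0.0, 0.001]
ft_force: [0.1, -0.6, -5.1]
grip_width: 0.148
grip_force: 30.0
clock: 29.8
ee_pos: [0.4298, 0.3332, 0.1593]
eef_rot: [0.689, 0.725, 0.0, 0.001]
ft_force: [0.4, 0.5, -3.3]
grip_width: 0.148
grip_force: 30.0
```

```bash
python3 -m pendant '[0,0,0.001,0,0,0,0, 0,0,0.002,0,0,0,0, 0,0,0.003,0,0,0,0, 0,0,0.004,0,0,0,0, 0,0,0.004,0,0,0,0, 0,0,0.004,0,0,0,0, 0,0,0.004,0,0,0,0, 0,0,0.004,0,0,0,0, 0,0,0.004,0,0,0,0, 0,0,0.004,0,0,0,0]'
```

```text
clock: 30.63
ee_pos: [0.4298, 0.3332, 0.1553]
eef_rot: [0.689, 0.725, 0.0, 0.001]
ft_force: [0.7, -0.2, -3.9]
grip_width: 0.15
grip_force: 30.0
```

```bash
python3 -m pendant '[0,0,0.0005,0,0,0,0, 0,0,0.001,0,0,0,0, 0,0,0.0015,0,0,0,0, 0,0,0.002,0,0,0,0, 0,0,0.0025,0,0,0,0, 0,0,0.003,0,0,0,0, 0,0,0.003,0,0,0,0, 0,0,0.003,0,0,0,0, 0,0,0.003,0,0,0,0, 0,0,0.003,0,0,0,0]'
```

```text
clock: 31.47
ee_pos: [0.4298, 0.3332, 0.1523]
eef_rot: [0.689, 0.725, 0.0, 0.001]
ft_force: [0.2, -1.1, -5.1]
grip_width: 0.149
grip_force: 30.0
```

```bash
python3 -m pendant '[0,0,0.0005,0,0,0,0, 0,0,0.001,0,0,0,0, 0,0,0.0015,0,0,0,0, 0,0,0.002,0,0,0,0, 0,0,0.0025,0,0,0,0, 0,0,0.003,0,0,0,0, 0,0,0.003,0,0,0,0, 0,0,0.003,0,0,0,0, 0,0,0.003,0,0,0,0, 0,0,0.003,0,0,0,0]'
```

```text
clock: 32.3
ee_pos: [0.4299, 0.3332, 0.1494]
eef_rot: [0.689, 0.725, 0.0, 0.001]
ft_force: [-0.3, -0.4, 0.3]
grip_width: 0.149
grip_force: 30.0
```

The pad now carries the tray's weight. Release, then retreat.

```bash
python3 -m pendant '[0,0,0,0,0,0,0.02, 0,0,0,0,0,0,0.03, 0,0,0,0,0,0,0.05, 0,0,0,0,0,0,0.05, 0,0,0,0,0,0,0.05, 0,0,0,0,0,0,0.05, 0,0,0,0,0,0,0.05, 0,0,-0.005,0,0,0,0.05, 0,0,-0.015,0,0,0,0.05, 0,0,-0.03,0,0,0,0.05]'
python3 -m pendant '[0,0,-0.02,0,0,0,0.05, 0,0,-0.045,0,0,0,0.05, 0,0,-0.07,0,0,0,0.05, 0,0,-0.1,0,0,0,0.05, -0.03,0,-0.12,0,0,0,0.05, -0.06,0,-0.12,0,0,0,0.05, -0.1,0,-0.12,0,0,0,0.05, -0.14,0,-0.12,0,0,0,0.05, -0.18,0,-0.12,0,0,0,0.05, -0.2,0,-0.12,0,0,0,0.05]'
python3 - <<'E'
from h import *
o=[]
for c in ("scene","top"):
  im=r.capture(c);cv2.imwrite(f"pics/{c}9.png",im);o.append(cv2.resize(im,(480,300)))
  for q in ("tray","tray_bar","tray_mouth","jack","tote","ammonite","vertebra","rock","jar","slide_box"): print(c,q,find(c,q))
cv2.imwrite("pics/end.png",np.vstack(o));print(r.get_state()["ft_force"])
E
```

```text
clock: 33.13
ee_pos: [0.4294, 0.333, 0.1795]
eef_rot: [0.689, 0.725, -0.001, 0.0]
ft_force: [0.9, 0.3, -0.0]
grip_width: 0.539
grip_force: 0.0
clock: 33.97
ee_pos: [0.4397, 0.1305, 0.3005]
eef_rot: [0.689, 0.725, 0.0, 0.001]
ft_force: [0.3, 1.0, 0.2]
grip_width: 0.539
grip_force: 0.0
scene tray [([0.426, 0.327, 0.065], 0.89), ([0.794, 0.32, -0.006], 0.76)]
scene tray_bar [([0.798, 0.322, 0.067], 0.77), ([0.432, 0.334, 0.159], 0.59)]
scene tray_mouth [([0.865, 0.344, 0.006], 0.66)]
scene jack [([0.431, 0.336, -0.0], 0.92), ([0.215, 0.393, -0.002], 0.89)]
scene tote [([0.446, -0.315, -0.003], 0.59)]
scene ammonite [([0.512, -0.297, 0.027], 0.88)]
scene vertebra [([0.482, -0.338, 0.008], 0.81)]
scene rock [([0.78, -0.035, 0.003], 0.69), ([0.462, -0.264, 0.025], 0.6)]
scene jar [([0.777, 0.042, 0.142], 0.82)]
scene slide_box [([0.803, -0.116, 0.141], 0.64)]
top tray [([0.432, 0.325, 0.073], 0.7), ([0.793, 0.32, -0.002], 0.63)]
top tray_bar [([0.801, 0.318, 0.069], 0.89), ([0.428, 0.334, 0.155], 0.86)]
top tray_mouth [([0.332, 0.327, 0.077], 0.85), ([0.867, 0.345, 0.003], 0.62), ([0.802, -0.116, 0.142], 0.55)]
top jack [([0.215, 0.395, 0.004], 0.8)]
top tote [([0.447, -0.316, 0.0], 0.57)]
top ammonite [([0.514, -0.297, 0.028], 0.87)]
top vertebra [([0.475, -0.339, 0.007], 0.76)]
top rock [([0.461, -0.265, 0.026], 0.61)]
top jar [([0.778, 0.044, 0.137], 0.72)]
top slide_box [([0.802, -0.117, 0.141], 0.76)]
[0.0639 0.1926 0.0577]
```

View pics/end.png

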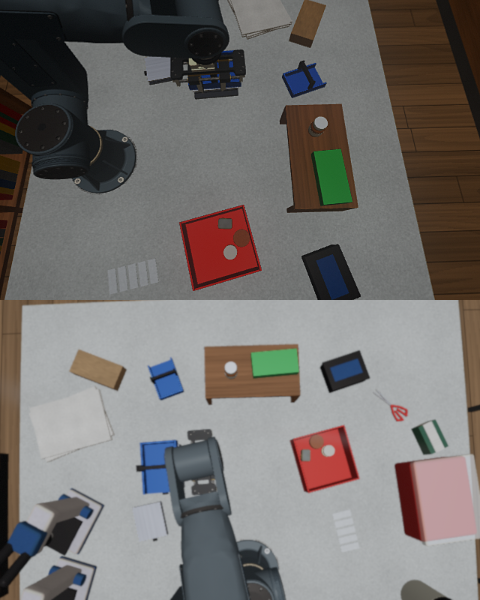

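The picture shows all three casts in the tote (top view (305–328,440–455)), the tray on the jack at (158,467), the bystanders where they were and the gripper clear. The networks put the tray at (0.430, 0.330) and the jack at (0.431, 0.336).

```bash
python3 -c "
from plant import r
print(r.sign_off())"
```

```text
the job is handed in; nothing more can be done
None
```

I handed the job in at about 34 s of the 69 s allowed: all three casts lie in the red tote, the empty tray stands centred and square on the lab jack to within about 10 mm by the cameras, and the gripper is clear; no verdict came back.

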